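# Slide the mould's baseboard out to its pencil line and hold it

### The job

I need to get at the screws under the little white mould, so first take the wax jar off its baseboard and stand it upright on the table. Then slide the board, mould end first, straight out over the edge of the plywood riser, without lifting it off, until the pencil line lies right along that edge. With that much overhang it would tip, so finish while still holding it there, level, still and resting on the riser, and leave all the other things where they are.

Things in the scene. Friction and masses are not known exactly. Their poses are not given: they have to be found in the camera images.
- riser: fixed plywood step standing on the table: top 280 mm (its x) by 340 mm (its y), 120 mm high, on two side panels. Origin: centre of its underside, on the table. Its x axis points outward, to the edge over which the board is to be slid (roughly to the robot's left, turned up to 0.45 rad either way)
- edge_mid (a point): middle of the riser's outward top edge, 140 mm from the riser's origin along its x, at the height of its top (120 mm); the edge runs along the riser's y. Axes as the riser's
- baseboard: loose plywood board 340 (x) x 150 (y) x 12 mm, flat on the riser, about 0.85 kg with the white two-domed mould screwed on it (grey flange x +22 to +162 mm, 120 mm wide; top 58 mm above the board). Weight centre about 47 mm along +x. Origin: centre of the board's underside; x points to the mould end, starts within 0.12 rad of the riser's x. Slides on the riser by friction
- batten_top (a point): middle of the top face of the dark batten screwed across the board's tail: 20 mm thick (board x -130 to -110 mm), 130 mm long (along y), standing 34 mm above the board's top; 40 mm of bare board lie behind it, 130 mm before it up to the mould. Axes as the board's
- line_left (a point): point on the black pencil line that crosses the board 5 mm behind its origin (board x = -5 mm), on the board's top face (12 mm above its underside), 70 mm to the board's +y. Unless held, the board tips by itself well before this line reaches the edge
- line_right (a point): the same pencil line, 70 mm to the board's -y
- wax_jar: closed amber glass jar with yellow lid, 44 mm across, 65 mm tall, about 0.12 kg, standing on the bare part of the board between batten and pencil line; origin: centre of its underside. To stand it on the table: between 0.42 and 0.72 m from the robot's base axis and within 40 degrees of straight ahead, only the things listed here stand on the table, whose top is at height 0
- mixing_bowl: black rubber mixing bowl, 170 mm across, 75 mm tall, on the table to the robot's right; origin: centre of its underside
- glue_bottle: white bottle with blue cap, 68 mm across, 170 mm tall, on the table; origin: centre of its underside
- cup: clear plastic cup, 72 mm across, 85 mm tall, on the table to the robot's left; origin: centre of its underside
- screwdriver: stubby orange-handled screwdriver, 110 mm long, lying on the table left of the riser (it may come to lie beneath the overhanging board); origin: at its underside
- brush: flat brush, 190 mm long, lying on the table to the robot's left; origin: at its underside
- tape_roll: brown tape roll, 90 mm across, 25 mm tall, lying flat; origin: centre of its underside
- clay_block: block of red clay, 120 x 70 x 30 mm, on the table; origin: centre of its underside
Things that resemble listed ones, but are neither listed nor needed, are in the scene too. What is meant by the wax_jar is not blue, and is the smaller of those in its own colour.

How it is judged:
By the outcome, as a careful person would: the job done as asked, in the order asked, and still so for the second after the job is handed in, while the arm keeps its last pose, push and grip.
It also fails if it takes over 54 s, if anything falls off the work surface, if the arm or the gripper's body presses on something with over 40 N, if the wrist force passes 120 N, or if a joint passes its speed limit or range.

### The arm

A 6-joint arm with a two-finger parallel gripper is mounted at the origin on the work surface. World frame = base frame: x ahead of the robot, y to its left, z up, the work surface at z = 0. Lengths are in mm, angles in degrees, forces in N, time in s.
With the tool pointing down it reaches from about 350 to 850 mm from the base axis. Payload 8.1 kg.
Tool frame: the origin (TCP) lies midway between the tips of the shut fingers; the grasp point (between the pads) lies 19 mm behind it; z points along the fingers, y is the line along which they close (so a half turn about z gives the same grasp; the last joint's range is limited). The gripper opens to 85 mm and grips with 20 to 120 N. Pads are 22 mm wide; open, the fingers measure 114 mm over their backs; the gripper's body (76 mm by 85 mm) begins 54 mm behind the grasp point. The pads swing forward as they close: fully open they stand 13 mm farther back than shut.
Start: joints at [-68.606, 7.471, 85.268, -0, 87.261, -4.893], TCP at [265.743, -537.946, 231.292] pointing down, gripper open.
Joint ranges: [-169.43, 169.43], [-51.17, 129.36], [1.28, 143.12], [-76.62, 256.62], [0, 156.53], [-152.29, 152.29]. Speed limits (degrees/s): [136.94, 136.94, 159.86, 180, 180, 180].

### API

Orientations are given as [roll, pitch, yaw] about the fixed x, y, z axes, in that order (R = Rz(yaw) Ry(pitch) Rx(roll)).
In Python, from bench import r gives the robot as it stands. The module is installed in compiled form; this text tells all that it offers.
- The arm moves only by the tool jog_arm, never from a script. Its argument "rows" is a list of rows, each a list of 2 entries, a list of its own where there are three numbers: the shift along the tool's x, y, z in mm, then the turn, a rotation vector about the tool's x, y, z in rad. A call has 1 to 10 rows; each row is the pose to reach, as a shift and turn from the pose commanded when the call began, along the tool's axes at that moment; what a row does not reach only later rows make up. A row lasts 1/10 s, in which the tool goes at most 50 mm and 8.59 degrees, less where a joint would pass 70% of its speed; a pose out of reach is approached as far as the arm can. A call with a gripper value outside its range is refused whole. "grip" is the finger opening in mm, from 0 to 85.4, set as the call begins (left out, the last holds). The fingers move at their own pace and stop on an object; "force" is the grip in N (left out, the last holds). Time passes only in rows, so rows that repeat a pose let the fingers close. It gives the time, the measured TCP pose, the force, the opening and the grip force at its end, in the units of the state.
- r.sense(): the state, without advancing time (a new reading comes with each control period).
- r.snapshot(name): name is "side" or "top" or "wrist"; returns (picture, depth): 420x560x3 uint8, blue, green, red; 420x560 float32, mm along the optical axis (not along the pixel's ray), 0 where there is no reading.
- r.camera_params(name): a dict with "fx", "fy", "cx", "cy" (pixels), "dist_coeffs" ([k1, k2, p1, p2, k3] as OpenCV has them; the pictures are not rectified), "pose" (4x4, takes a point from camera to world coordinates); the wrist camera has in their place "tool_from_camera" (4x4, takes a point from camera to tool coordinates, whose origin is the TCP and whose axes are the flange's). Camera axes: x right, y down, z forward; pixel columns grow to the right and rows downward; lengths in mm; the calibration is good to about 2 mm. A picture is of the moment at which its call begins: read the wrist's pose just before it. camera_params takes no time and is no camera call.
- r.hand_in(): hands the job in; it is judged then, once.
The state is a dict: "time": time; "joint_pos": joint angles; "qd": joint speeds; "joint_efforts": joint torques, N m; "tool_pos": TCP position; "tcp_rot": TCP orientation; "ft_force": force on the tool from outside, world axes, zero at the start; "wrist_torque": the same for the moment, N m; "finger_gap": finger opening in mm; "grip_force": force on a finger pad.
Only numpy, scipy, OpenCV 4.12 (cv2) and the standard library are available. Lean on these libraries where they do the work, as an engineer would, in place of code of your own. Each camera call takes 0.05 s, during which the arm holds its last target. There are 200 camera calls.

## Working session

There is one attempt and no reset: what is moved stays moved. The work goes in short steps, Python scripts to look and compute and a tool call to move; the robot and the scene stay as the last step left them, time stands still between calls to the robot, and variables do not carry over. Pictures are saved under pics/ and viewed, at most 10 in all, crops included, and the job is handed in when it is done.

Besides the shell and the picture viewer there is one more tool, called as name([rows], argument=value, ...), one row to a line, values as JSON. jog_arm: Moves the arm, as the interface text tells. Its arguments: {"type":"object","properties":{"rows":{"type":"array"},"grip":{"type":"number"},"force":{"type":"number"}},"required":["rows"]}

```bash
mkdir -p pics; cat > h.py <<'E'
import numpy as np, cv2
from bench import r
def snap(n):
    s=r.sense(); p,d=r.snapshot(n); return s,p,d
def pts(n,d,uv,pose=None):
    c=r.camera_params(n); K=np.array([[c['fx'],0,c['cx']],[0,c['fy'],c['cy']],[0,0,1.]])
    uv=np.asarray(uv,float).reshape(-1,1,2)
    return cv2.undistortPoints(uv,K,np.array(c['dist_coeffs'])).reshape(-1,2)
def onplane(n,uv,z,pose=None):
    T=np.array(r.camera_params(n)['pose']) if pose is None else pose
    q=pts(n,None,uv); v=np.c_[q,np.ones(len(q))]@T[:3,:3].T
    return T[:3,3]+v*((z-T[2,3])/v[:,2])[:,None]
def cloud(n,d,pose=None):
    T=np.array(r.camera_params(n)['pose']) if pose is None else pose
    v,u=np.mgrid[0:420,0:560]; q=pts(n,d,np.c_[u.ravel(),v.ravel()])
    P=np.c_[q,np.ones(len(q))]*d.ravel()[:,None]
    W=P@T[:3,:3].T+T[:3,3]; W[d.ravel()==0]=np.nan
    return W.reshape(420,560,3)
E
python3 - <<'E'
from h import *
for n in ['top','side']:
    s,p,d=snap(n); cv2.imwrite(f'pics/{n}0.png',p); np.save(f'{n}0.npy',d)
    print(np.round(r.camera_params(n)['pose'],3).tolist())
print(s)
E
```

```text
[[-0.006, -0.998, 0.068, 496.53], [-1.0, 0.006, 0.0, 25.281], [-0.001, -0.068, -0.998, 1322.398], [0.0, 0.0, 0.0, 1.0]]
[[-0.998, -0.027, 0.065, 491.761], [-0.068, 0.567, -0.821, 1208.306], [-0.015, -0.823, -0.568, 931.221], [0.0, 0.0, 0.0, 1.0]]
{'time': 0.05, 'joint_pos': array([-6.86047107e+01,  7.51420621e+00,  8.53279373e+01,  8.87390162e-04,
        8.72625296e+01, -4.89345015e+00]), 'qd': array([ 0.0122986 , -0.12422192, -0.00809444,  0.00434813, -0.10898788,
       -0.09031602]), 'joint_efforts': array([ 1.79742623e-03, -5.71385658e+01, -5.02331936e+01, -1.60783061e-04,
        9.20779567e-03,  2.83008671e-05]), 'tool_pos': array([ 265.55976449, -537.42642408,  230.2667039 ]), 'tcp_rot': array([-1.79895784e+02, -9.81199670e-03,  2.62886873e+01]), 'ft_force': array([-0.13277287,  0.25028771,  0.16509981]), 'wrist_torque': array([-0.02123038, -0.03182216, -0.01896013]), 'grip_force': 0.0, 'finger_gap': 85.72523923680728}
```

View pics/top0.png

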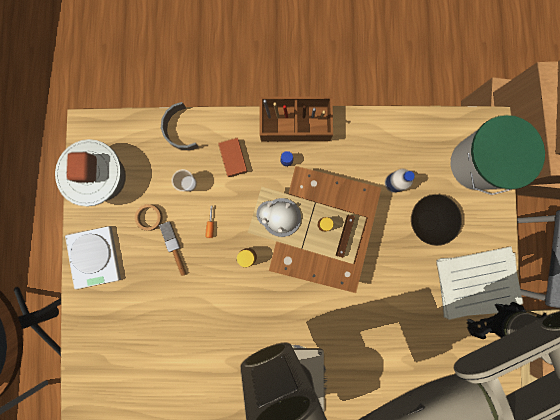

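View pics/side0.png

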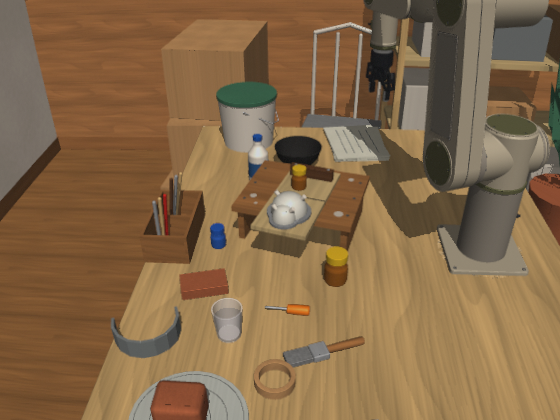

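Yellow-lidded candidates in the top view are (326,224), on the board, and (246,258), on the table and larger. The blue-lidded one at (287,158) is excluded by colour. I choose (326,224), the smaller amber jar, which stands between batten and pencil line. Next come the crop check and the measurements.

```bash
python3 - <<'E'
from h import *
p=cv2.imread('pics/top0.png'); d=np.load('top0.npy'); W=cloud('top',d)
cv2.imwrite('pics/crop1.png',cv2.resize(p[150:305,230:400],None,fx=4,fy=3.8,interpolation=cv2.INTER_CUBIC)[:600])
hsv=cv2.cvtColor(p,cv2.COLOR_BGR2HSV)
m=cv2.inRange(hsv,(22,150,120),(34,255,255))
n,l,st,c=cv2.connectedComponentsWithStats(m)
for i in range(1,n):
    if st[i,4]>30: 
        q=W[l==i]; z=np.nanmedian(q[:,2]); print('yellow',c[i].round(1),st[i,2:],np.nanmedian(q,0).round(1),onplane('top',c[i],z).round(1))
# side yellow
X,Y,Z=W[...,0],W[...,1],W[...,2]
def rect(mask,z,name):
    mask=cv2.morphologyEx(mask.astype(np.uint8),cv2.MORPH_OPEN,np.ones((3,3)))
    n,l,st,c=cv2.connectedComponentsWithStats(mask); i=1+np.argmax(st[1:,4])
    v,u=np.nonzero(l==i); P=onplane('top',np.c_[u,v],z)[:,:2].astype(np.float32)
    R=cv2.minAreaRect(P); print(name,st[i],np.round(R[0],1),np.round(R[1],1),round(R[2],2),cv2.boxPoints(R).round(1).tolist(), 'zmed',np.nanmedian(Z[l==i]).round(1))
roi=np.zeros((420,560),bool); roi[150:305,235:400]=1
rect(roi&(Z>108)&(Z<210),120,'riser+')
rect(roi&(Z>127)&(Z<220),132,'board+')
rect(roi&(Z>155)&(Z<178)&(hsv[...,2]<110),166,'batten')
dark=roi&(hsv[...,2]<110)
rect(dark&(Z>150)&(Z<178),166,'batten2')
E
```

```text
yellow [326.  223.5] [ 13  13 134] [ 527.3 -101.4  196.5] [[ 526.  -101.5  196.5]]
yellow [244.9 258.1] [ 17  17 227] [420.2 146.5  91.3] [[419.9 146.7  91.3]]
riser+ [  248   166   133   127 11093] [524.4 -62.4] [374.2 340.7] 75.34 [[312.20001220703125, -200.3000030517578], [641.7999877929688, -286.5], [736.5, 75.5], [406.8999938964844, 161.6999969482422]] zmed 123.7
board+ [ 248  187  118   76 5168] [525.  -48.7] [340.6 150.1] 73.18 [[403.79998779296875, -190.0], [547.5, -233.39999389648438], [646.0999755859375, 92.5999984741211], [502.3999938964844, 136.0]] zmed 133.4
batten [339 215  15  36 238] [ 498.9 -165.1] [ 21.5 112.2] 73.13 [[442.1000061035156, -159.10000610351562], [549.5, -191.60000610351562], [555.7000122070312, -171.0], [448.29998779296875, -138.5]] zmed 165.6
batten2 [338 215  16  36 248] [ 498.5 -164.9] [ 21.9 113. ] 73.47 [[441.29998779296875, -159.3000030517578], [549.5999755859375, -191.5], [555.7999877929688, -170.5], [447.5, -138.3000030517578]] zmed 165.5
```

View pics/crop1.png

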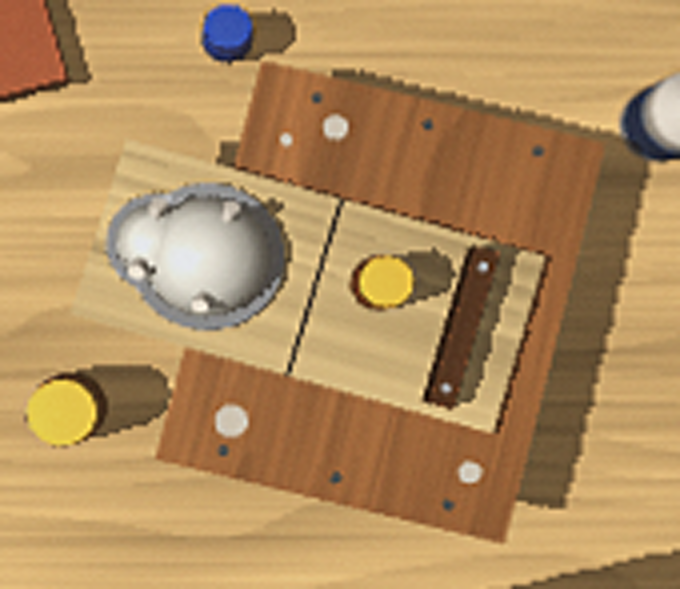

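The crop shows the amber jar at crop (385,280), with a smaller lid than the table one at (62,411), and the pencil line from (342,200) to (290,372). The choice stands. Now I refine the edge and line and compute the first reach.

```bash
cat >> h.py <<'E'
from scipy.spatial.transform import Rotation as Ro
def rel(pos,yaw,s=None,base=None):
    s=s or r.sense(); R0=Ro.from_euler('xyz',s['tcp_rot'],degrees=True); p0=s['tool_pos']
    R1=Ro.from_euler('xyz',[180,0,yaw],degrees=True)
    return R0.inv().apply(np.array(pos)-p0).round(1),(R0.inv()*R1).as_rotvec().round(4)
def fitline(P):
    P=np.asarray(P,np.float32)
    vx,vy,x,y=cv2.fitLine(P,cv2.DIST_HUBER,0,.01,.01).ravel(); return np.array([x,y]),np.array([vx,vy])
def edge_line(p,rowsz=120,ycen=(0,0)):
    """scan outward riser edge & pencil line in top picture"""
    pass
E
python3 - <<'E'
from h import *
p=cv2.imread('pics/top0.png'); d=np.load('top0.npy'); W=cloud('top',d); Z=W[...,2]; hsv=cv2.cvtColor(p,cv2.COLOR_BGR2HSV)
for u,v in [(300,185),(290,270),(256,200),(281,280),(255,230),(340,188)]: print(u,v,p[v,u],hsv[v,u],Z[v,u].round())
m=(Z>105)&(Z<135)&(hsv[...,0]<14)&(hsv[...,1]>110)
m[:, :262]=0;m[:,390:]=0;m[:160]=0;m[295:]=0
P=[]
for v in list(range(168,194))+list(range(246,272)):
    u=np.nonzero(m[v])[0]
    if len(u): P.append((u[0]-.5,v))
print(P[::4])
Q=onplane('top',P,120)[:,:2]; c,dd=fitline(Q); print('edge',c,dd,np.degrees(np.arctan2(dd[1],dd[0])), np.abs((Q-c)@[-dd[1],dd[0]]).round(1))
# pencil line: darkest pixel by row
g=cv2.cvtColor(p,cv2.COLOR_BGR2GRAY).astype(float); L=[]
for v in range(206,246):
    u0=int(round(230+342/4-(v-150-200/3.8)*(52/4)/(172/3.8))); seg=255-g[v,u0-4:u0+5]; seg-=np.median(seg); seg[seg<20]=0
    if seg.sum()>0: L.append(((seg*np.arange(u0-4,u0+5)).sum()/seg.sum(),v))
Q=onplane('top',L,132)[:,:2]; c2,d2=fitline(Q); print('line',len(L),c2,d2,np.degrees(np.arctan2(d2[1],d2[0])),np.abs((Q-c2)@[-d2[1],d2[0]]).max())
n=np.array([-dd[1],dd[0]]); n*=np.sign(n[1]); print('gap',(c-c2)@n,n)
b=(np.nan_to_num(Z)>40); 
for nm,(u,v) in dict(bowl=(436,219),bottle=(401,180)).items(): print(nm,onplane('top',(u,v),40).round())
print(rel((526.5,-101.5,232),73.2))
E
```

```text
300 185 [106 145 184] [ 15 108 184] 121.0
290 270 [ 57  99 149] [ 14 157 149] 120.0
256 200 [121 182 219] [ 19 114 219] -2.0
281 280 [107 167 205] [ 18 122 205] 5.0
255 230 [130 186 214] [ 20 100 214] 134.0
340 188 [ 50  87 131] [ 14 158 131] 117.0
[(np.float64(294.5), 168), (np.float64(293.5), 172), (np.float64(292.5), 176), (np.float64(291.5), 180), (np.float64(290.5), 184), (np.float64(289.5), 188), (np.float64(288.5), 192), (np.float64(274.5), 248), (np.float64(273.5), 252), (np.float64(272.5), 256), (np.float64(271.5), 260), (np.float64(270.5), 264), (np.float64(269.5), 268)]
edge [556.69507   24.564505] [ 0.96793616 -0.25119632] -14.548316 [ 0.9  0.1  0.7  1.6  0.8  0.   0.7  1.5  0.8  0.   0.8  1.5  0.7  0.
  0.8  1.6  0.7  0.1  0.9  1.6  0.6  0.1  0.9  1.4  0.6  0.2  1.5  0.8
  0.   0.8  1.5  2.3  0.1  2.2  1.4  0.7  0.1  2.2  7.7  0.6  0.1  3.9
  1.3  0.6  0.2  2.1  1.3  0.5  0.2  1.   1.3 11.6]
line 40 [531.45166  -55.908726] [ 0.9567481  -0.29091752] -16.912893 0.7272528603642061
gap 84.23399 [0.25119632 0.96793616]
bowl [[ 543. -491.   40.]]
bottle [[ 675. -375.   40.]]
(array([ 427. , -275.4,   -1.1]), array([-1.500e-03, -8.000e-04, -8.188e-01]))
```

jog_arm([
  [[20,-13,0],[0,0,-0.05]],
  [[60,-39,0],[0,0,-0.15]],
  [[105,-68,0],[0,0,-0.25]],
  [[150,-97,0],[0,0,-0.35]],
  [[195,-126,0],[0,0,-0.45]],
  [[240,-155,0],[0,0,-0.55]],
  [[285,-184,0],[0,0,-0.65]],
  [[330,-213,0],[0,0,-0.75]],
  [[370,-239,0],[0,0,-0.8]],
  [[400,-258,0],[0,0,-0.819]],
], grip=85)

```text
time: 1.1
tool_pos: [508.3, -131.2, 231.1]
tcp_rot: [-180.0, 0.0, 73.3]
ft_force: [1.0, -0.7, 0.3]
finger_gap: 85.1
grip_force: 0.0
```

jog_arm([
  [[0,0,0],[0,0,0]],
  [[0,0,0],[0,0,0]],
])

```text
time: 1.3
tool_pos: [508.0, -131.9, 230.8]
tcp_rot: [-179.9, 0.0, 73.4]
ft_force: [0.7, -0.5, 0.1]
finger_gap: 85.4
grip_force: 0.0
```

```bash
python3 - <<'E'
from h import *
s,p,d=snap('wrist'); cv2.imwrite('pics/w1.png',p)
c=r.camera_params('wrist'); T=np.eye(4); T[:3,:3]=Ro.from_euler('xyz',s['tcp_rot'],degrees=True).as_matrix(); T[:3,3]=s['tool_pos']
T=T@np.array(c['tool_from_camera']); W=cloud('wrist',d,T); hsv=cv2.cvtColor(p,cv2.COLOR_BGR2HSV)
m=cv2.inRange(hsv,(22,150,100),(34,255,255)); n,l,st,cc=cv2.connectedComponentsWithStats(m)
for i in range(1,n):
    if st[i,4]>100: print(cc[i],st[i],np.nanmedian(W[l==i],0),onplane('wrist',cc[i],197,T))
print(s['tool_pos'],s['tcp_rot'],np.round(c['tool_from_camera'],2).tolist(),rel((526.5,-101.5,150),73.2))
E
```

```text
[296.61563877 190.71872247] [ 259  152   76   77 4540] [ 525.79045471 -101.04769639  196.3478433 ] [[ 525.78563959 -100.82543628  197.        ]]
[ 507.95583502 -131.93233625  230.75510947] [-1.79936130e+02  1.31014079e-02  7.33873066e+01] [[-0.0, -0.95, -0.31, 79.07], [1.0, -0.0, 0.0, -0.68], [-0.0, -0.31, 0.95, -142.09], [0.0, 0.0, 0.0, 1.0]] (array([35.8,  9.1, 80.8]), array([-0.001 ,  0.0004,  0.0013]))
```

View pics/w1.png

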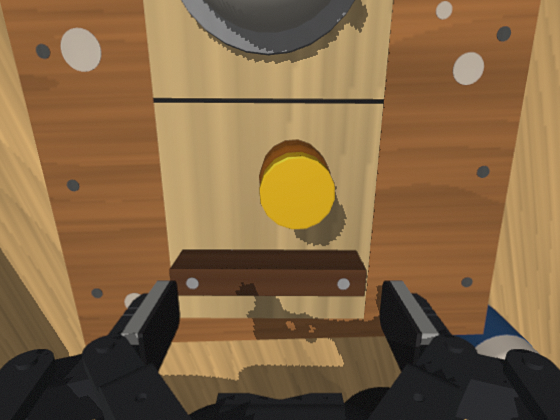

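The wrist view shows the jar lid at (297,191), between the batten (row 270) and the pencil line (row 100). The wrist and top positions agree.

jog_arm([
  [[20,5,0],[0,0,0]],
  [[36,8.5,0],[0,0,0]],
  [[36,8.5,10],[0,0,0]],
  [[36,8.5,30],[0,0,0]],
  [[36,8.5,50],[0,0,0]],
  [[36,8.5,70],[0,0,0]],
  [[36,8.5,80],[0,0,0]],
  [[36,8.5,80],[0,0,0]],
])

```text
time: 2.15
tool_pos: [524.5, -102.1, 149.0]
tcp_rot: [-179.8, 0.0, 73.1]
ft_force: [-0.6, 0.3, -0.1]
finger_gap: 85.3
grip_force: 0.0
```

jog_arm([
  [[0,0,0],[0,0,0]],
  [[0,0,0],[0,0,0]],
  [[0,0,0],[0,0,0]],
  [[0,0,0],[0,0,0]],
  [[0,0,0],[0,0,0]],
  [[0,0,0],[0,0,0]],
], grip=36, force=25)

```text
time: 2.75
tool_pos: [527.2, -101.6, 152.8]
tcp_rot: [179.9, 0.0, 73.2]
ft_force: [-1.6, -0.6, 6.4]
finger_gap: 42.1
grip_force: 25.6
```

jog_arm([
  [[0,0,-5],[0,0,0]],
  [[0,0,-15],[0,0,0]],
  [[0,0,-35],[0,0,0]],
  [[0,0,-60],[0,0,0]],
  [[0,0,-85],[0,0,0]],
  [[0,0,-100],[0,0,0]],
  [[0,0,-105],[0,0,0]],
  [[0,0,-105],[0,0,0]],
])

```text
time: 3.55
tool_pos: [526.7, -101.3, 256.8]
tcp_rot: [179.9, -0.0, 73.2]
ft_force: [0.2, 0.1, -2.0]
finger_gap: 42.4
grip_force: 25.7
```

```bash
python3 - <<'E'
from h import *
s=r.sense(); print(s['tool_pos'],s['finger_gap'],s['ft_force'])
print(rel((395,-290,255),73.2),rel((395,-290,255),45))
E
```

```text
[ 526.66047585 -101.30834619  256.77700576] 42.42718560694093 [ 0.23994739  0.08801589 -1.95594487]
(array([-218.7,  -71.6,    1.7]), array([ 0.0011, -0.    ,  0.0003])) (array([-218.7,  -71.6,    1.7]), array([ 1.000e-03, -3.000e-04,  4.925e-01]))
```

jog_arm([
  [[-15,-5,0],[0,0,0]],
  [[-45,-15,0],[0,0,0]],
  [[-80,-26,0],[0,0,0]],
  [[-115,-38,0],[0,0,0]],
  [[-150,-49,0],[0,0,0]],
  [[-185,-60.5,0],[0,0,0]],
  [[-208,-68,0],[0,0,0]],
  [[-218,-71.5,0],[0,0,0]],
  [[-218,-71.5,0],[0,0,0]],
])

```text
time: 4.45
tool_pos: [393.5, -290.1, 255.1]
tcp_rot: [-179.9, -0.0, 73.1]
ft_force: [0.3, -0.6, -1.8]
finger_gap: 42.3
grip_force: 25.7
```

jog_arm([
  [[0,0,15],[0,0,0]],
  [[0,0,45],[0,0,0]],
  [[0,0,80],[0,0,0]],
  [[0,0,115],[0,0,0]],
  [[0,0,150],[0,0,0]],
  [[0,0,180],[0,0,0]],
  [[0,0,205],[0,0,0]],
  [[0,0,220],[0,0,0]],
  [[0,0,225],[0,0,0]],
  [[0,0,225],[0,0,0]],
])

```text
time: 5.45
tool_pos: [394.5, -287.7, 29.8]
tcp_rot: [-179.9, -0.1, 73.3]
ft_force: [0.0, 0.4, -0.7]
finger_gap: 42.6
grip_force: 25.7
```

jog_arm([
  [[0,0,2],[0,0,0]],
  [[0,0,4],[0,0,0]],
  [[0,0,5],[0,0,0]],
  [[0,0,5],[0,0,0]],
])

```text
time: 5.85
tool_pos: [395.1, -289.5, 26.7]
tcp_rot: [180.0, 0.0, 73.2]
ft_force: [-0.0, -0.9, -1.4]
finger_gap: 42.4
grip_force: 25.7
```

jog_arm([
  [[0,0,1],[0,0,0]],
  [[0,0,2],[0,0,0]],
  [[0,0,2.5],[0,0,0]],
  [[0,0,2.5],[0,0,0]],
])

```text
time: 6.25
tool_pos: [394.8, -289.3, 23.7]
tcp_rot: [-180.0, -0.0, 73.2]
ft_force: [0.2, 0.2, -1.1]
finger_gap: 42.8
grip_force: 25.7
```

jog_arm([
  [[0,0,1],[0,0,0]],
  [[0,0,2],[0,0,0]],
  [[0,0,2],[0,0,0]],
  [[0,0,2],[0,0,0]],
])

```text
time: 6.65
tool_pos: [394.9, -289.3, 21.7]
tcp_rot: [-180.0, -0.0, 73.2]
ft_force: [0.1, -0.3, -1.6]
finger_gap: 42.6
grip_force: 25.7
```

jog_arm([
  [[0,0,1],[0,0,0]],
  [[0,0,1.5],[0,0,0]],
  [[0,0,1.5],[0,0,0]],
])

```text
time: 6.95
tool_pos: [395.1, -289.5, 20.8]
tcp_rot: [180.0, 0.0, 73.2]
ft_force: [-2.1, 1.6, 5.1]
finger_gap: 42.7
grip_force: 26.2
```

jog_arm([
  [[0,0,1],[0,0,0]],
  [[0,0,1],[0,0,0]],
  [[0,0,1],[0,0,0]],
])

```text
time: 7.25
tool_pos: [395.1, -289.5, 20.7]
tcp_rot: [-180.0, 0.0, 73.2]
ft_force: [-6.0, 4.7, 16.3]
finger_gap: 42.5
grip_force: 27.3
```

jog_arm([
  [[0,0,-1.4],[0,0,0]],
  [[0,0,-1.4],[0,0,0]],
])

```text
time: 7.45
tool_pos: [395.1, -289.5, 20.9]
tcp_rot: [180.0, 0.0, 73.2]
ft_force: [0.4, -0.2, -1.0]
finger_gap: 42.2
grip_force: 25.8
```

jog_arm([
  [[0,0,0],[0,0,0]],
  [[0,0,0],[0,0,0]],
  [[0,0,0],[0,0,0]],
  [[0,0,0],[0,0,0]],
  [[0,0,0],[0,0,0]],
], grip=75)

```text
time: 7.95
tool_pos: [394.9, -289.3, 20.6]
tcp_rot: [-180.0, -0.0, 73.2]
ft_force: [-1.2, 0.8, 0.6]
finger_gap: 75.0
grip_force: 0.0
```

jog_arm([
  [[0,0,-5],[0,0,0]],
  [[0,0,-20],[0,0,0]],
  [[0,0,-50],[0,0,0]],
  [[0,0,-90],[0,0,0]],
  [[0,0,-130],[0,0,0]],
  [[0,0,-170],[0,0,0]],
  [[0,0,-195],[0,0,0]],
  [[0,0,-205],[0,0,0]],
  [[0,0,-205],[0,0,0]],
])

```text
time: 8.85
tool_pos: [395.6, -289.9, 227.2]
tcp_rot: [179.8, 0.1, 73.2]
ft_force: [-0.1, 1.0, -0.6]
finger_gap: 75.0
grip_force: 0.0
```

```bash
python3 - <<'E'
from h import *
s,p,d=snap('top'); cv2.imwrite('pics/top1.png',p); np.save('top1.npy',d); W=cloud('top',d); hsv=cv2.cvtColor(p,cv2.COLOR_BGR2HSV)
m=cv2.inRange(hsv,(22,150,100),(34,255,255)); n,l,st,c=cv2.connectedComponentsWithStats(m)
for i in range(1,n):
    if st[i,4]>30: print(c[i],st[i],np.nanmedian(W[l==i],0))
s2,p,d=snap('side'); m=cv2.inRange(cv2.cvtColor(p,cv2.COLOR_BGR2HSV),(22,150,100),(34,255,255)); W=cloud('side',d);n,l,st,c=cv2.connectedComponentsWithStats(m)
cv2.imwrite('pics/side1.png',p)
for i in range(1,n):
    if st[i,4]>30: print(c[i],st[i],np.nanmedian(W[l==i],0))
# batten centre from board pose
b=np.array([525,-48.7])+np.array([np.cos(np.radians(73.15)),np.sin(np.radians(73.15))])*-120; print(b)
print(s['joint_pos'],rel((b[0],b[1],225),-16.85),rel((b[0],b[1],225),163.15))
E
```

```text
[244.98672566 258.08849558] [237 250  17  17 226] [420.2058963  146.43623041  91.30258528]
[379.34453782 264.61344538] [373 259  13  12 119] [ 392.90658814 -288.70045417   64.18648687]
[336.69590643 255.92690058] [327 246  21  20 342] [419.74112202 158.72892728  90.1982582 ]
[ 490.21594732 -163.54802863]
[-4.22267828e+01 -9.80549739e+00  1.02734938e+02  1.63828804e-03
  8.68976017e+01 -2.54392886e+01] (array([147.6,  55.5,  -0.9]), array([-2.2000e-03,  8.0000e-04,  1.5718e+00])) (array([147.6,  55.5,  -0.9]), array([-8.0000e-04, -2.2000e-03, -1.5698e+00]))
```

jog_arm([
  [[10,4,0],[0,0,0.05]],
  [[30,11,0],[0,0,0.18]],
  [[50,19,0],[0,0,0.32]],
  [[70,26,0],[0,0,0.46]],
  [[90,34,0],[0,0,0.6]],
  [[110,41,0],[0,0,0.74]],
  [[125,47,0],[0,0,0.88]],
  [[138,52,0],[0,0,1.02]],
  [[147,55,0],[0,0,1.16]],
  [[147.5,55.5,0],[0,0,1.3]],
])

```text
time: 9.95
tool_pos: [490.0, -162.5, 222.7]
tcp_rot: [-179.9, 0.2, -1.5]
ft_force: [-0.0, 0.2, 0.1]
finger_gap: 74.9
grip_force: 0.0
```

jog_arm([
  [[0,0,0],[0,0,0.14]],
  [[0,0,0],[0,0,0.24]],
  [[0,0,0],[0,0,0.272]],
  [[0,0,0],[0,0,0.272]],
])

```text
time: 10.35
tool_pos: [489.6, -163.6, 223.1]
tcp_rot: [-180.0, 0.2, -16.9]
ft_force: [-0.3, 0.0, -0.5]
finger_gap: 75.5
grip_force: 0.0
```

```bash
python3 - <<'E'
from h import *
s,p,d=snap('wrist'); cv2.imwrite('pics/w2.png',p)
print(s['tool_pos'],s['tcp_rot'],rel((490.2,-163.5,137),-16.85),s['joint_pos'])
E
```

```text
[ 489.5571535  -163.61369355  223.09913383] [-179.96933333    0.23416448  -16.87792388] (array([ 0.7, -0.3, 86.4]), array([-0.0005,  0.0036,  0.0008])) [-2.41731092e+01 -5.13350512e+00  9.89003614e+01  6.85316349e-04
  8.64693067e+01  8.27048338e+01]
```

View pics/w2.png

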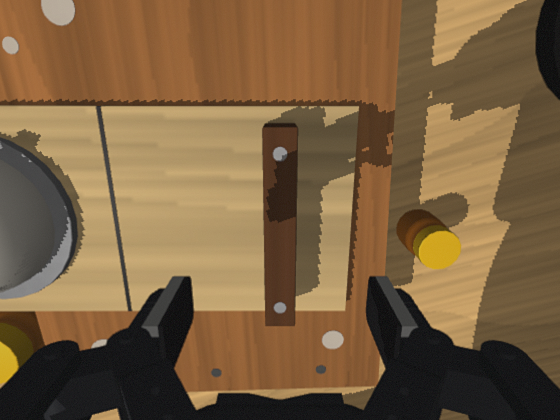

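The wrist view shows the batten at column 280, centred between the fingers, and the jar upright on the table at (438,248). I descend and grip the batten.

jog_arm([
  [[0.5,0,10],[0,0.0036,0]],
  [[0.5,0,30],[0,0.0036,0]],
  [[0.5,0,50],[0,0.0036,0]],
  [[0.5,0,70],[0,0.0036,0]],
  [[0.5,0,82],[0,0.0036,0]],
  [[0.5,0,86],[0,0.0036,0]],
  [[0.5,0,86],[0,0.0036,0]],
  [[0.5,0,86],[0,0.0036,0]],
])

```text
time: 11.2
tool_pos: [491.7, -164.5, 140.5]
tcp_rot: [180.0, -0.3, -16.8]
ft_force: [0.1, 0.1, -0.9]
finger_gap: 74.8
grip_force: 0.0
```

jog_arm([
  [[0,0,0],[0,0,0]],
  [[0,0,0],[0,0,0]],
  [[0,0,0],[0,0,0]],
  [[0,0,0],[0,0,0]],
  [[0,0,0],[0,0,0]],
  [[0,0,0],[0,0,0]],
  [[0,0,0],[0,0,0]],
  [[0,0,0],[0,0,0]],
], grip=12, force=50)

```text
time: 12.0
tool_pos: [491.5, -164.3, 140.2]
tcp_rot: [-180.0, -0.3, -16.9]
ft_force: [-0.3, 2.2, 5.9]
finger_gap: 19.1
grip_force: 50.0
```

```bash
python3 - <<'E'
from h import *
s=r.sense(); print({k:np.round(s[k],2) for k in ['tool_pos','tcp_rot','ft_force','wrist_torque','finger_gap']})
R0=Ro.from_euler('xyz',s['tcp_rot'],degrees=True)
n=np.array([.2512,.9679,0]); print('tool dir of n',R0.inv().apply(n))
E
```

```text
{'tool_pos': array([ 491.48, -164.31,  140.19]), 'tcp_rot': array([-180.  ,   -0.25,  -16.85]), 'ft_force': array([-0.34,  2.24,  5.92]), 'wrist_torque': array([ 0.22,  0.08, -0.03]), 'finger_gap': np.float64(19.12)}
tool dir of n [-4.01535970e-02 -9.99159404e-01 -1.53904240e-04]
```

jog_arm([
  [[0,-2,0],[0,0,-0.001]],
  [[0,-5,0],[0,0,-0.003]],
  [[0,-9,0],[0,0,-0.005]],
  [[0.2,-13,0],[0,0,-0.007]],
  [[0.3,-17,0],[0,0,-0.009]],
  [[0.4,-21,0],[0,0,-0.011]],
  [[0.5,-25,0],[0,0,-0.013]],
  [[0.5,-28,0],[0,0,-0.015]],
  [[0.5,-30,0],[0,0,-0.016]],
  [[0.5,-30,0],[0,0,-0.016]],
])

```text
time: 13.0
tool_pos: [500.6, -136.8, 140.2]
tcp_rot: [179.9, -0.3, -16.0]
ft_force: [-1.2, -4.8, 3.6]
finger_gap: 19.2
grip_force: 50.0
```

jog_arm([
  [[0,-2,0.3],[0,0,-0.001]],
  [[0.2,-6,0.5],[0,0,-0.003]],
  [[0.3,-11,0.5],[0,0,-0.006]],
  [[0.5,-16,0.5],[0,0,-0.009]],
  [[0.7,-21,0.5],[0,0,-0.012]],
  [[0.9,-26,0.5],[0,0,-0.015]],
  [[1.1,-31,0.5],[0,0,-0.018]],
  [[1.3,-36,0.5],[0,0,-0.021]],
  [[1.4,-40,0.5],[0,0,-0.025]],
  [[1.4,-42,0.5],[0,0,-0.025]],
])

```text
time: 14.0
tool_pos: [513.8, -97.3, 140.2]
tcp_rot: [179.8, -0.3, -14.5]
ft_force: [-2.4, -8.5, 6.9]
finger_gap: 19.4
grip_force: 50.4
```

jog_arm([
  [[0,0,0],[0,0,0]],
  [[0,0,0],[0,0,0]],
])

```text
time: 14.2
tool_pos: [513.8, -97.1, 140.2]
tcp_rot: [179.9, -0.3, -14.5]
ft_force: [-0.4, -6.0, 6.6]
finger_gap: 19.2
grip_force: 50.3
```

```bash
cat > meas.py <<'E'
from h import *
import sys
s,p,d=snap('top'); k=sys.argv[1]; cv2.imwrite(f'pics/t{k}.png',p); W=cloud('top',d); Z=W[...,2]
cv2.imwrite(f'pics/tc{k}.png',cv2.resize(p[150:305,210:400],None,fx=4,fy=3.8,interpolation=cv2.INTER_CUBIC)[:600])
hsv=cv2.cvtColor(p,cv2.COLOR_BGR2HSV)
c=np.array([556.7,24.56]); dd=np.array([.9679,-.2512]); n=np.array([.2512,.9679])
# board mask z 126..140 outside; mould-end corners beyond edge
P=W.reshape(-1,3); q=(P[:,:2]-c); a=q@n; b=q@dd
mid=np.array([525,-48.7])
ok=(P[:,2]>126)&(P[:,2]<200)&(a>-60)&(a<200)&(np.abs((P[:,:2]-mid)@dd)<110)
vu=np.nonzero(ok)[0]; XY=onplane('top',np.c_[vu%560,vu//560],132)[:,:2]
aa=(XY-c)@n; bb=(XY-c)@dd
# end face: max a per b-bin
E=[]
for x in np.arange(np.percentile(bb,2)+8,np.percentile(bb,98)-8,4):
    m=np.abs(bb-x)<2
    if m.sum(): i=np.argmax(np.where(m,aa,-1e9)); E.append((bb[i],aa[i]))
E=np.array(E); f=np.polyfit(E[:,0],E[:,1],1); print('end', f, 'at mid b',E[:,1].mean(), 'want ~175', E[:,1].round(1).tolist())
# pencil line: dark ridge near edge
g=cv2.cvtColor(p,cv2.COLOR_BGR2GRAY).astype(float)
G=W.reshape(420,560,3); 
v,u=np.mgrid[0:420,0:560]; L3=onplane('top',np.c_[u.ravel(),v.ravel()],132)[:,:2]
la=((L3-c)@n).reshape(420,560); lb=((L3-c)@dd).reshape(420,560); bmid=bb.mean()
bh=cv2.morphologyEx(g.astype(np.uint8),cv2.MORPH_BLACKHAT,np.ones((1,9)))
m=(np.abs(la)<35)&(np.abs(lb-bmid)<72)&(bh>25)
A=[]
for r_ in np.unique(np.nonzero(m)[0]):
    w=bh[r_]*m[r_]; w=w.astype(float); A.append((( w*lb[r_]).sum()/w.sum(),(w*la[r_]).sum()/w.sum()))
A=np.array(A); f=np.polyfit(A[:,0],A[:,1],1); print('line a(b): slope',f[0],'a mid',np.median(A[:,1]),A.round(1).tolist()[::4])
print({k:np.round(s[k],2) for k in ['time','tool_pos','tcp_rot','ft_force','wrist_torque','finger_gap']})
E
python3 meas.py 2
```

```text
end [-7.27083840e-04  1.60752922e+02] at mid b 160.76170714088184 want ~175 [160.1, 160.9, 161.7, 159.5, 161.1, 161.9, 159.6, 160.4, 162.0, 159.8, 160.6, 161.4, 162.1, 160.7, 161.5, 159.3, 160.9, 161.7, 159.4, 160.2, 161.8, 159.6, 160.4, 161.2, 162.0, 160.5, 161.3, 162.1, 159.9, 161.5, 159.3, 160.1, 160.9]
line a(b): slope 0.018532033908775777 a mid -6.3119875111420445 [[58.6, -10.9], [46.4, -13.3], [29.7, 1.8], [16.1, 4.6], [7.9, -13.4], [-11.6, 12.6], [-24.1, 11.6], [-35.4, 5.7], [-47.8, 4.5], [-56.0, -13.6], [-68.7, -13.7], [-81.4, -13.6]]
{'time': np.float64(14.2), 'tool_pos': array([513.83, -97.09, 140.2 ]), 'tcp_rot': array([179.88,  -0.33, -14.53]), 'ft_force': array([-0.4 , -5.98,  6.63]), 'wrist_torque': array([-0.66,  0.19,  0.01]), 'finger_gap': np.float64(19.21)}
```

View pics/tc2.png

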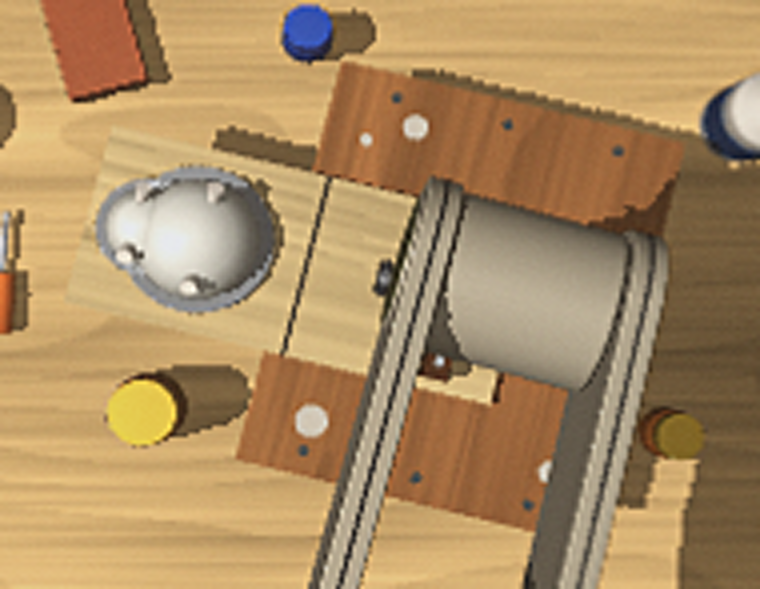

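The crop shows the pencil line (330,178)–(285,355) parallel to the riser edge and about 13.5 mm short of it. The jar lookalike, bottle and blue jar are untouched.

jog_arm([
  [[0,-2,0],[0,0,0]],
  [[0,-4,0],[0,0,0]],
  [[0,-7,0],[0,0,0]],
  [[0,-10,0.2],[0,0,0]],
  [[0,-12,0.3],[0,0,0]],
  [[0,-13.5,0.3],[0,0,0]],
  [[0,-13.5,0.3],[0,0,0]],
  [[0,-13.5,0.3],[0,0,0]],
])

```text
time: 15.05
tool_pos: [517.3, -84.5, 140.2]
tcp_rot: [179.8, -0.4, -14.5]
ft_force: [-2.0, -7.9, 8.7]
finger_gap: 18.9
grip_force: 50.6
```

```bash
sed -i 's/<35)/<7)/' meas.py; python3 meas.py 3; python3 - <<'E'
from h import *
# edge again from fresh top image, sub-pixel by intensity/hue step, both flanks; near and far
p=cv2.imread('pics/t3.png').astype(float); 
P0=[]
R=p[...,2]-p[...,0]; G=cv2.cvtColor(p.astype(np.uint8),cv2.COLOR_BGR2GRAY).astype(float)
for v in list(range(170,192))+list(range(250,270)):
    u0=294.5-(v-168)*.25; us=np.arange(int(u0)-6,int(u0)+7); g=G[v,us]
    hi=np.median(g[:4]); lo=np.median(g[-4:])
    if hi-lo<25: continue
    w=np.clip((g-lo)/(hi-lo),0,1); P0.append((us[0]-.5+w.sum(),v))
P0=np.array(P0); Q=onplane('top',P0,120)[:,:2]; c,dd=fitline(Q)
q=(Q-[556.7,24.56])@[.2512,.9679]; print(len(q),'edge check a: near',np.median(q[P0[:,1]>220]),'far',np.median(q[P0[:,1]<220]),np.degrees(np.arctan2(dd[1],dd[0])))
s,pp,d=snap('side'); cv2.imwrite('pics/side3.png',cv2.resize(pp[130:290,200:400],None,fx=4,fy=3.7,interpolation=cv2.INTER_CUBIC))
W=cloud('side',d); np.save('side3.npy',d); cv2.imwrite('pics/side3full.png',pp)
E
```

```text
end [4.81986957e-03 1.73868572e+02] at mid b 173.8113323741532 want ~175 [173.0, 173.8, 174.6, 172.3, 173.9, 174.7, 172.5, 173.3, 174.9, 172.6, 173.4, 175.0, 172.8, 173.6, 174.4, 175.2, 173.7, 174.5, 172.3, 173.1, 174.7, 172.5, 173.3, 174.1, 174.9, 173.4, 174.2, 175.0, 172.8, 174.4, 175.2, 173.0, 174.6]
line a(b): slope 0.0026396454710635726 a mid -0.11645807105803237 [[59.2, -0.5], [46.3, -0.5], [33.5, -0.5], [20.6, -0.6], [7.8, -0.7], [-5.2, -0.1], [-17.9, -0.1], [-30.7, -0.1], [-43.5, -0.2], [-56.2, -0.3], [-68.9, -0.3], [-81.8, 0.3]]
{'time': np.float64(15.05), 'tool_pos': array([517.3 , -84.5 , 140.25]), 'tcp_rot': array([179.84,  -0.36, -14.55]), 'ft_force': array([-2.04, -7.95,  8.67]), 'wrist_torque': array([-0.99,  0.38,  0.01]), 'finger_gap': np.float64(18.89)}
26 edge check a: near 1.5693593827590315 far 0.8457447294058901 -14.692182
```

View pics/side3.png

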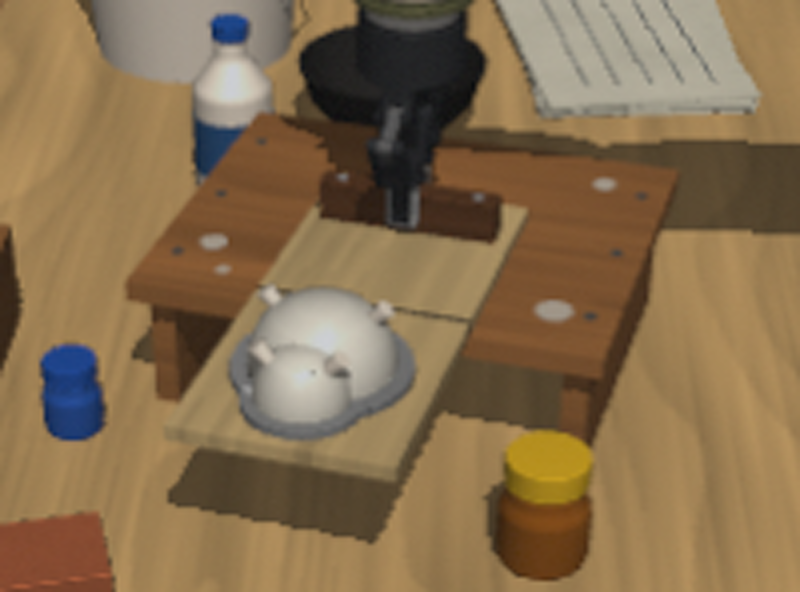

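View pics/tc3.png

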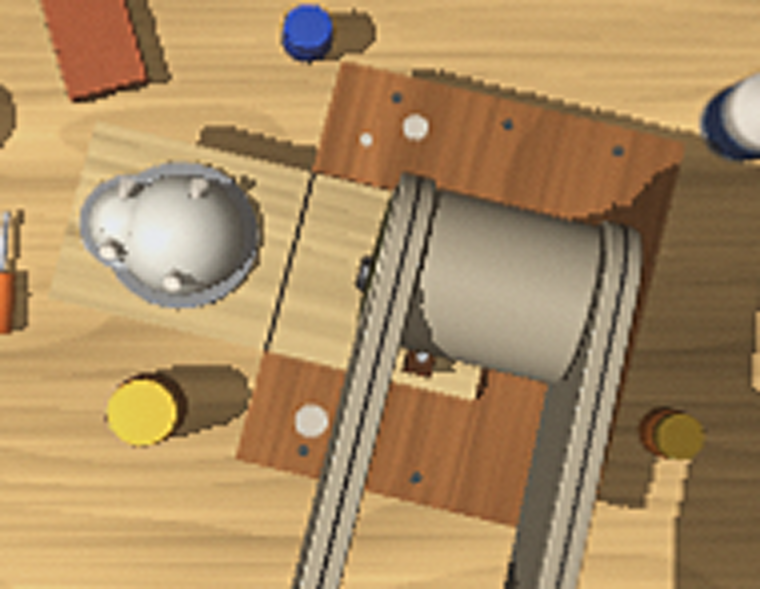

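The line overlies the edge to within a millimetre: it ends at tc3 (312,173) and (267,353), on the riser's corner points. The edge estimates average about 0.9 mm farther out, so I nudge it and check level.

jog_arm([
  [[0,-0.5,0],[0,0,0]],
  [[0,-0.9,0],[0,0,0]],
  [[0,-0.9,0],[0,0,0]],
  [[0,-0.9,0],[0,0,0]],
  [[0,-0.9,0],[0,0,0]],
])

```text
time: 15.65
tool_pos: [517.5, -83.9, 140.3]
tcp_rot: [179.8, -0.4, -14.6]
ft_force: [-1.5, -8.3, 8.5]
finger_gap: 19.0
grip_force: 50.6
```

```bash
python3 meas.py 4; python3 - <<'E'
from h import *
s,p,d=snap('side'); W=cloud('side',d); s2,p2,d2=snap('top'); W2=cloud('top',d2)
c=np.array([556.7,24.56]); dd=np.array([.9679,-.2512]); n=np.array([.2512,.9679]); mid=np.array([525,-48.7])+n*84
for nm,V in (('side',W),('top',W2)):
    P=V.reshape(-1,3); a=(P[:,:2]-c)@n; b=(P[:,:2]-mid)@dd
    for lo,hi,bl,bh in [(-70,-10,-60,60),(5,25,-65,-45),(5,25,45,65),(100,170,-68,-62),(100,170,62,68),(163,172,-55,55),(-120,-20,90,150),(-120,-20,-150,-90)]:
        m=(a>lo)&(a<hi)&(b>bl)&(b<bh)&(P[:,2]>100)&(P[:,2]<140); print(nm,(lo,hi,bl,bh),m.sum(),np.median(P[m,2]).round(2) if m.any() else None)
E
```

```text
end [1.78603072e-03 1.74473652e+02] at mid b 174.4484808063621 want ~175 [173.0, 173.8, 174.6, 175.3, 173.9, 174.7, 175.5, 173.3, 174.9, 175.7, 173.4, 174.2, 175.8, 173.6, 174.4, 175.2, 173.7, 174.5, 175.3, 173.1, 174.7, 175.5, 173.3, 174.1, 175.7, 173.4, 174.2, 175.0, 175.8, 174.4, 175.2, 173.0]
line a(b): slope 0.0007557578929095637 a mid 0.4646449156766955 [[58.9, 1.0], [46.0, 0.7], [33.2, 0.7], [20.3, 0.6], [7.5, 0.7], [-5.3, 0.5], [-18.1, 0.5], [-30.9, 0.4], [-43.6, 0.4], [-56.4, 0.5], [-69.1, 0.5], [-81.8, 0.5]]
{'time': np.float64(15.65), 'tool_pos': array([517.47, -83.89, 140.27]), 'tcp_rot': array([179.82,  -0.36, -14.55]), 'ft_force': array([-1.45, -8.26,  8.53]), 'wrist_torque': array([-1.12,  0.4 ,  0.03]), 'finger_gap': np.float64(18.98)}
side (-70, -10, -60, 60) 512 132.09
side (5, 25, -65, -45) 32 132.33
side (5, 25, 45, 65) 3 130.78
side (100, 170, -68, -62) 43 131.74
side (100, 170, 62, 68) 38 131.71
side (163, 172, -55, 55) 141 131.44
side (-120, -20, 90, 150) 387 120.3
side (-120, -20, -150, -90) 435 120.06
top (-70, -10, -60, 60) 612 131.77
top (5, 25, -65, -45) 42 131.74
top (5, 25, 45, 65) 41 131.59
top (100, 170, -68, -62) 43 131.25
top (100, 170, 62, 68) 42 131.88
top (163, 172, -55, 55) 91 131.52
top (-120, -20, 90, 150) 590 119.89
top (-120, -20, -150, -90) 400 119.7
```

jog_arm([
  [[0,0,0.3],[0,0,0]],
  [[0,0,0.3],[0,0,0]],
  [[0,0,0.3],[0,0,0]],
  [[0,0,0.3],[0,0,0]],
  [[0,0,0.3],[0,0,0]],
])

```text
time: 16.3
tool_pos: [517.5, -83.9, 140.2]
tcp_rot: [179.8, -0.4, -14.6]
ft_force: [-3.5, -8.5, 10.8]
finger_gap: 19.4
grip_force: 50.8
```

```bash
python3 meas.py 5 | sed 's/\[\[.*//' ; python3 -c "
from bench import r
print(r.hand_in())"
```

```text
end [1.78603072e-03 1.74473652e+02] at mid b 174.4484808063621 want ~175 [173.0, 173.8, 174.6, 175.3, 173.9, 174.7, 175.5, 173.3, 174.9, 175.7, 173.4, 174.2, 175.8, 173.6, 174.4, 175.2, 173.7, 174.5, 175.3, 173.1, 174.7, 175.5, 173.3, 174.1, 175.7, 173.4, 174.2, 175.0, 175.8, 174.4, 175.2, 173.0]
line a(b): slope 0.0016715224182918215 a mid 0.46011084051687734 
{'time': np.float64(16.3), 'tool_pos': array([517.49, -83.92, 140.22]), 'tcp_rot': array([179.82,  -0.36, -14.56]), 'ft_force': array([-3.5 , -8.51, 10.83]), 'wrist_torque': array([-1.12,  0.61,  0.12]), 'finger_gap': np.float64(19.39)}
the job is handed in; nothing more can be done
None
```

I handed the job in at 16.3 s: the wax jar stands upright on the table, and the arm still holds the board by its batten, level and resting on the riser, with the pencil line within about 1 mm of the edge by camera measurement.

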